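# Tare the balance with the touch-free sensor

## Task

Tare the crucible that stands on the balance pan: gently push the glass lid of the draught shield (the one with the black bar handle) fully shut, then point the fingertips down at the dark window of the green-ringed sensor puck and hold them just above its middle, a couple of centimetres clear and never touching it, for about two seconds, and then take the hand well away. The blue-ringed puck would print a record, so do not bring the hand down over it, and leave the crucible, the pucks and everything else standing where they are.

Things in the scene. Friction and masses are not known exactly. Their poses are not given: they have to be found in the camera images.
- balance: Ivory balance, fixed. Origin on the bench under it; own +x points from its display front (robot side) to its back, z up. Foot x -160 to +125 mm, y +-100 mm. Front 105 mm: sloping display, under 65 mm high. Behind: foot 62 mm high with a glass draught shield, x -50 to +120 mm, y +-86 mm, rails up to 157 mm; the lid's glass on them tops out at 163 mm, its side edges at 164 mm above the bench.
- lid (a joint): Travel of the glass lid in m: 0 is fully shut against its stop, at most 0.12. It slides level along the balance's x and opens to the back (+x): push it along the balance's -x, towards the display, to shut it. 0.25 kg, about 1.2 N of friction, stays where it is left, cannot be lifted off. It starts 50 to 110 mm open. Do not press on it with more than 35 N.
- lid_handle (a point): Middle of the top edge of the lid's handle, 185 mm above the bench; moves with the lid. The handle is an upright black bar on the glass near the lid's front edge: 10 mm thick along the balance's x, 70 mm long along its y, 22 mm high above the glass. The glass reaches about 150 mm behind the bar: fingertips can stand just over it, behind the bar, and push the bar forward.
- tare_sensor: Touch-free tare sensor: a loose round ivory puck with a green ring on top, 72 mm across at the foot, 27 mm high, 0.16 kg. Origin at the centre of its underside, z up. It stands on the bench to the left or to the right of the balance.
- tare_window (a point): Centre of the dark round window (39 mm across, inside the green ring) on top of the tare puck, 27 mm above the bench, z up. It sees a hand whose tool point is within about 2 cm of the window's axis and less than 7 cm above it.
- print_sensor: Touch-free print sensor: the same puck with a blue ring, on the other side of the balance. Not to be used.
- print_window (a point): Centre of the dark window on top of the blue-ringed print puck, 27 mm above the bench, z up. It sees a hand within 3 cm of its axis and less than 8 cm above it.
- crucible: Small white porcelain crucible, 42 mm across, 36 mm high, 30 g, standing on the steel pan (pan top 72 mm above the bench) inside the draught shield. Origin at the centre of its underside.
- spare_crucible: Bystander: an equal crucible standing on the bench at the right, beyond the puck.
- jar: Bystander: amber glass reagent jar with white cap, 60 mm across, 85 mm high, left of the balance at the back. Origin at the centre of its underside.
- cups: Bystander: nested stack of white plastic cups, upside down, 75 mm across, 105 mm high, very light, right of the balance at the back. Origin at the centre of its underside.
- weight: Bystander: steel 200 g calibration weight with a knob, 32 mm across, 50 mm high, on the bench at the left beyond the puck. Origin at the centre of its underside.
- spatula: Bystander: spatula lying on the bench far to the left.

How it is judged:
On the way, in this order (a step that is already met when the one before it is completed fails the run):
1. the lid is fully shut (value of joint lid below 0.004 m), for 0.2 s.
2. with the lid shut, the tool point dwells just above the window of the green-ringed puck for 1.5 s (within 20 mm of its axis, 12 to 70 mm above it, fingers pointing down to within about 45 degrees) (horizontal distance between the grasp point and tare_window below 0.02 m and z of the grasp point in the frame of tare_window between 0.012 and 0.07 m and angle between the grasp point's own z axis and vertical above 2.3 rad and value of joint lid below 0.004 m), for 1.5 s.
At the end, for the whole second after the job is handed in: The lid is shut to within 4 mm, the tool point is more than 11 cm from the tare window, the crucible stands upright on the pan within 10 mm of where it was, both pucks are within 8 mm and all bystanders within 12 mm of where they stood (value of joint lid below 0.004 m and distance between the grasp point and tare_window above 0.11 m and horizontal distance between crucible and balance below 0.065 m and distance of crucible from where it was at the start of the episode below 0.01 m and angle between crucible's own z axis and vertical below 0.1 rad and distance of each of tare_sensor, print_sensor from where it was at the start of the episode below 0.008 m and distance of each of jar, cups, weight, spare_crucible, spatula from where it was at the start of the episode below 0.012 m); the robot touches nothing.
It fails at once if the fingers or the arm press on the balance or its lid with over 35 N (contact force between any of the fingers, the arm and balance above 35 N).
It fails at once if the tare puck is touched (contact force between any of the fingers, the arm and tare_sensor above 0.2 N).
It fails at once if the print puck is touched, or the hand comes down over it (within 30 mm of its axis and less than 80 mm above it) (contact force between any of the fingers, the arm and print_sensor above 0.2 N or (horizontal distance between the grasp point and print_window below 0.03 m and z of the grasp point in the frame of print_window below 0.08 m)).
It fails at once if a puck is shifted or lifted by more than 8 mm, or the crucible on the pan is moved or lifted by more than 10 mm, or tipped (distance of any of tare_sensor, print_sensor from where it was at the start of the episode above 0.008 m or distance of crucible from where it was at the start of the episode above 0.01 m or angle between crucible's own z axis and vertical above 0.2 rad).
It fails at once if a bystander is moved or lifted by more than 12 mm (distance of any of jar, cups, weight, spare_crucible, spatula from where it was at the start of the episode above 0.012 m).
It also fails if it takes over 48 s, if anything falls off the work surface, if the arm or the gripper's body presses on something with over 40 N, if the wrist force passes 120 N, or if a joint passes its speed limit or range.

## Robot

A 6-joint arm with a two-finger parallel gripper is mounted at the origin on the work surface. World frame = base frame: x ahead of the robot, y to its left, z up, the work surface at z = 0. Lengths are in m, angles in rad, forces in N, time in s.
With the tool pointing down it reaches from about 0.375 to 0.9 m from the base axis. Payload 3.1 kg.
Tool frame: the origin (TCP) lies between the finger pads, 19 mm behind the fingertips; this is the grasp point; z points along the fingers, y is the line along which they close (so a half turn about z gives the same grasp; the last joint's range is limited). The gripper opens to 87 mm and grips with 3 to 60 N. Pads are 19 mm wide; open, the fingers measure 117 mm over their backs; the gripper's body (75 mm by 190 mm) begins 51 mm behind the grasp point.
Start: joints at [0.967, 0.527, 1.433, -0, 1.181, -0.178], TCP at [0.258, 0.569, 0.241] pointing down, gripper open.
Joint ranges: [-3.08, 3.08], [-0.75, 2.2], [0.22, 2.44], [-1.43, 4.57], [0, 2.65], [-2.85, 2.85]. Speed limits (rad/s): [2.79, 2.79, 3.14, 3.14, 3.14, 3.14].

## Interface

Orientations are given as a unit quaternion [x, y, z, w].
In Python, from rig import robot gives the robot as it stands. The module is installed in compiled form; this text tells all that it offers.
- The arm moves only by the tool play_rows, never from a script. Its arguments are lists of equal length, an entry for each row: "gripper": the closure, from -1 (fully open) to 1 (shut); "delta_pos": the shift along the tool's x, y, z in cm, a list of three; "turn": the turn, a rotation vector about the tool's x, y, z in rad, a list of three. A call has 1 to 12 rows; each row is the pose to reach, as a shift and turn from the pose commanded when the call began, along the tool's axes at that moment; what a row does not reach only later rows make up. A row lasts 1/8 s, in which the tool goes at most 62.5 mm and 10.7 degrees, less where a joint would pass 70% of its speed; a pose out of reach is approached as far as the arm can. A call with a gripper value outside its range is refused whole. The fingers move at their own pace and stop on an object; "squeeze" is the grip in N (left out, the last holds). Time passes only in rows, so rows that repeat a pose let the fingers close. It gives the time, the measured TCP pose, the force, the opening and the grip force at its end, in the units of the state.
- robot.get_obs(): the state, without advancing time (a new reading comes with each control period).
- robot.camera(name): name is "scene" or "top" or "wrist"; returns a dict with "color" (480x640x3 uint8, red, green, blue), "vfov" (degrees; the focal length in pixels is half the picture's height over the tangent of half this angle, whatever the lens; pixels are square), "cx", "cy" (the principal point, pixels), "k1" (the pictures are not rectified: a ray, as slopes to the right and down, at radius r is drawn at 1 + k1 r^2 times it, then the intrinsics apply), "R" (3x3) and "t" (3): a world point X has camera coordinates R X + t. Camera axes: x right, y down, z forward; pixel columns grow to the right and rows downward; lengths in m; the calibration is good to about 2 mm. A picture is of the moment at which its call begins. There is no depth.
- robot.hand_in(): hands the job in; it is judged then, once.
The state is a dict: "time": time; "q": joint angles; "joint_velocities": joint speeds; "joint_torque": joint torques, N m; "position": TCP position; "tool_rot": TCP orientation; "ft_force": force on the tool from outside, world axes, zero at the start; "moment": the same for the moment, N m; "grip_width": finger opening in m; "grip_force": force on a finger pad.
Only numpy, scipy, OpenCV 4.12 (cv2) and the standard library are available. Lean on these libraries where they do the work, as an engineer would, in place of code of your own. Each camera call takes 0.05 s, during which the arm holds its last target. There are 200 camera calls.

## Working session

There is one attempt and no reset: what is moved stays moved. The work goes in short steps, Python scripts to look and compute and a tool call to move; the robot and the scene stay as the last step left them, time stands still between calls to the robot, and variables do not carry over. Pictures are saved under pics/ and viewed, at most 10 in all, crops included, and the job is handed in when it is done.

Besides the shell and the picture viewer there is one more tool, called after "Call:" by a JSON object that holds its "name" and its "arguments". play_rows: Moves the arm, as the interface text tells. Its arguments: {"type":"object","properties":{"gripper":{"type":"array","items":{"type":"number"}},"delta_pos":{"type":"array","items":{"type":"array","items":{"type":"number"}}},"turn":{"type":"array","items":{"type":"array","items":{"type":"number"}}},"squeeze":{"type":"number"}},"required":["gripper","delta_pos","turn"]}

```bash
mkdir -p pics
cat > h.py <<'E'
import numpy as np, cv2
from rig import robot
from scipy.spatial.transform import Rotation as Ro
def K(c):
    f=240/np.tan(np.radians(c["vfov"])/2); return np.array([[f,0,c["cx"]],[0,f,c["cy"]],[0,0,1.]]), np.array([c["k1"],0,0,0.])
def toplane(c,px,z):
    k,d=K(c); u=cv2.undistortPoints(np.array(px,float).reshape(-1,1,2),k,d).reshape(-1,2)
    R=np.array(c["R"]);t=np.array(c["t"]); o=-R.T@t
    r=np.c_[u,np.ones(len(u))]@R
    return o+r*((z-o[2])/r[:,2])[:,None]
def proj(c,X):
    k,d=K(c); return cv2.projectPoints(np.array(X,float).reshape(-1,1,3),cv2.Rodrigues(np.array(c["R"]))[0],np.array(c["t"],float),k,d)[0].reshape(-1,2)
def snap(n,f):
    c=robot.camera(n); cv2.imwrite(f"pics/{f}.png",c["color"][:,:,::-1]); return c
E
python3 - <<'E'
from h import *
import pickle
C={n:snap(n,n+"0") for n in("scene","top")}
pickle.dump(C,open("c0.pkl","wb"))
o=robot.get_obs();print(o)
for n,c in C.items(): print(n,c["vfov"],c["cx"],c["cy"],c["k1"],-np.array(c["R"]).T@c["t"])
E
```

```text
{'time': 0.1, 'q': array([ 9.66500471e-01,  5.28329229e-01,  1.43376846e+00,  7.61475934e-06,
        1.18142174e+00, -1.78486523e-01]), 'joint_velocities': array([ 0.00076659, -0.00392964, -0.00496292, -0.00014148, -0.00159038,
       -0.00111542]), 'joint_torque': array([-2.26274251e-04, -4.40989208e+01, -1.77151036e+01,  6.35006838e-02,
        5.33912249e-02, -4.85682858e-05]), 'position': array([0.25776415, 0.56868453, 0.2403983 ]), 'tool_rot': array([ 2.11301188e-01,  9.77420524e-01, -8.89195060e-04, -3.70763917e-04]), 'ft_force': array([ 0.01138605, -0.12029873, -0.75760716]), 'moment': array([ 0.01056348, -0.00166341, -0.01270722]), 'grip_force': 0.0, 'grip_width': 0.08726694679075864}
scene 52.696435374222524 316.6477379150465 237.68026319047672 -0.13519991325878072 [ 1.32792219 -0.78707046  0.85792408]
top 50.614396575241734 321.075041199294 238.19314834814054 0.007563100756952904 [0.31224403 0.01703898 1.44439459]
```

View pics/top0.png

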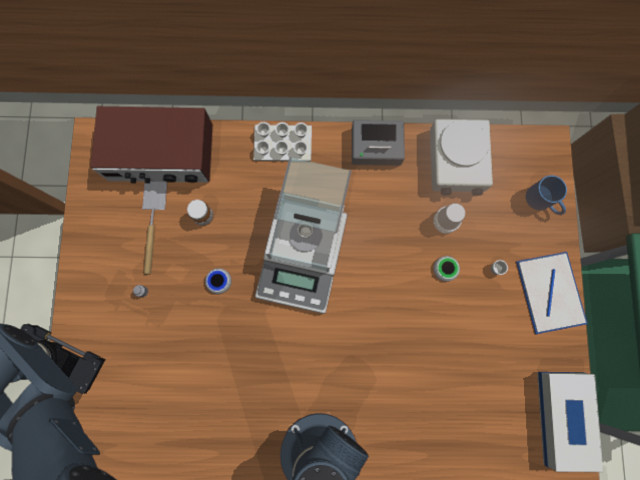

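View pics/scene0.png

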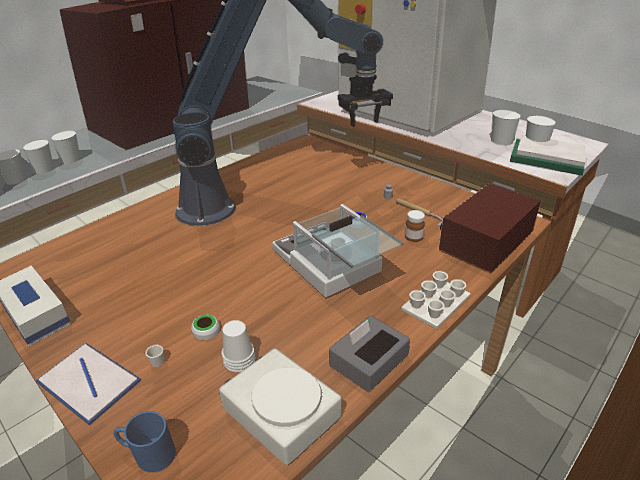

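The top view shows the lid handle near (307,218), the green puck at (447,268) on the right, the blue puck at (217,281) and the display at (295,281). In the scene view the handle is near (342,224) and the green puck at (205,324).

Run:
```python
from h import *
import pickle
C=pickle.load(open("c0.pkl","rb"))
def comp(c,mask,box,n=1):
    x0,y0,x1,y1=box; m=np.zeros_like(mask,np.uint8); m[y0:y1,x0:x1]=mask[y0:y1,x0:x1]
    k,l,s,ce=cv2.connectedComponentsWithStats(m,connectivity=8)
    i=1+np.argmax(s[1:,4]); ys,xs=np.nonzero(l==i); return np.c_[xs,ys],s[i],ce[i]
for n,boxes in dict(top=dict(g=(425,245,470,290),b=(200,262,235,300),h=(288,205,328,232)),scene=dict(g=(180,300,230,345),h=(322,208,360,240))).items():
    c=C[n]; im=c["color"]; hsv=cv2.cvtColor(im,cv2.COLOR_RGB2HSV); H,S,V=cv2.split(hsv)
    for k,b in boxes.items():
        m={"g":(H>50)&(H<80)&(S>120)&(V>50),"b":(H>105)&(H<130)&(S>150)&(V>60),"h":V<60}[k]
        p,s,ce=comp(c,m,b)
        if k in"gb":
            e=cv2.fitEllipse(cv2.convexHull(p.astype(np.int32))); print(n,k,s,e[0],toplane(c,[e[0]],.027))
            hull=toplane(c,cv2.convexHull(p.astype(np.int32)).reshape(-1,2),.027); print(" world extent",np.ptp(hull,axis=0)*1e3)
        else:
            r=cv2.minAreaRect(p.astype(np.int32)); bp=cv2.boxPoints(r); print(n,k,s,r); print(toplane(c,bp,.185).round(4).tolist())
    for k,b in boxes.items():
        if k=="h":
            x0,y0,x1,y1=b
            cv2.imwrite(f"pics/h_{n}.png",cv2.resize(im[190:320,240:370,::-1],None,fx=4.6,fy=4.6,interpolation=cv2.INTER_CUBIC))
```

```text
top g [439 259  18  18 142] (447.6565856933594, 267.45892333984375) [[ 0.50417605 -0.35590074  0.027     ]]
 world extent [48.5363915  48.65400449  0.        ]
top b [208 271  19  19 167] (216.76185607910156, 280.03839111328125) [[0.45989114 0.2917382  0.027     ]]
 world extent [50.53601224 50.78854914  0.        ]
top h [295 214  25   9  84] ((306.811767578125, 218.3470458984375), (24.947002410888672, 3.362422227859497), 12.528807640075684)
[[0.606, 0.0726, 0.185], [0.6146, 0.0709, 0.185], [0.6014, 0.0087, 0.185], [0.5928, 0.0104, 0.185]]
scene g [193 315  23  15 115] (203.97525024414062, 322.2069091796875) [[ 0.50281329 -0.35676985  0.027     ]]
 world extent [5.23260886e+01 5.20195315e+01 2.22044605e-13]
scene h [330 216  22  15 159] ((340.4613342285156, 223.39947509765625), (7.251376628875732, 24.26698112487793), 68.96248626708984)
[[0.5939, 0.0029, 0.185], [0.6094, 0.0763, 0.185], [0.637, 0.0544, 0.185], [0.6211, -0.0168, 0.185]]
```

View pics/h_top.png

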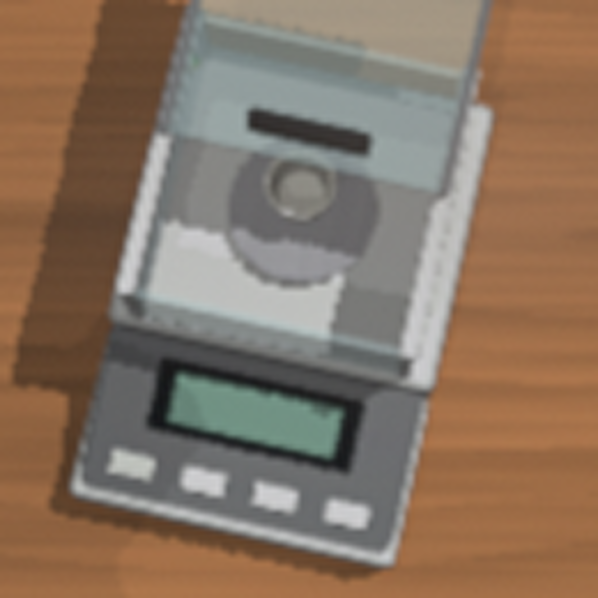

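Run:
```python
from h import *
import pickle
c=pickle.load(open("c0.pkl","rb"))["top"]
cr=lambda p:[(240+(x+.5)/4.6-.5,190+(y+.5)/4.6-.5) for x,y in p]
f=lambda p,z:toplane(c,cr(p),z)
h=f([(248,120),(370,143),(309,131)],.185); print("handle",h.round(4))
lid=f([(165,135),(445,190)],.16); sh=f([(130,298),(410,362)],.157); ft=f([(72,490),(393,565)],.02)
bx=np.array([.978,-.208,0]); by=np.array([.208,.978,0])
for n,a in(("handle",h),("lidfront",lid),("shieldfront",sh),("footfront",ft)): print(n,(a@bx).round(4),(a@by).round(4))
o=robot.get_obs(); R=Ro.from_quat(o["tool_rot"]).as_matrix(); print(R.round(3))
hc=h[2]*[1,1,0]; tgt=hc+bx*.032+[0,0,.25]; print(tgt, R.T@(tgt-o["position"])*100)
v=R@[0,1,0]; print("turn z",-(np.arctan2(.978,.208)-np.arctan2(v[1],v[0])))
# cups position
```

```text
handle [[0.6101 0.0746 0.185 ]
 [0.5981 0.0069 0.185 ]
 [0.6044 0.0407 0.185 ]]
handle [0.5812 0.5835 0.5826] [0.1998 0.1312 0.1655]
lidfront [0.5679 0.5721] [0.2458 0.0851]
shieldfront [0.4736 0.4732] [0.2431 0.0832]
footfront [0.3697 0.3686] [0.2664 0.0666]
[[-0.911  0.413 -0.001]
 [ 0.413  0.911 -0.002]
 [ 0.    -0.002 -1.   ]]
[0.6356676  0.03407591 0.25      ] [-56.49804971 -33.0790718   -0.91720798]
turn z -0.2162553075974314
```

Call:
{"name": "play_rows", "arguments": {"gripper": [1,1,1,1,1,1,1,1,1,1,1,1], "delta_pos": [[-5,-2.9,-0.9],[-10,-5.8,-0.9],[-15,-8.7,-0.9],[-20,-11.6,-0.9],[-25,-14.5,-0.9],[-30,-17.5,-0.9],[-35,-20.4,-0.9],[-40,-23.3,-0.9],[-45,-26.2,-0.9],[-50,-29.1,-0.9],[-54,-31.6,-0.9],[-56.5,-33.1,-0.9]], "turn": [[0,0,-0.02],[0,0,-0.04],[0,0,-0.06],[0,0,-0.08],[0,0,-0.1],[0,0,-0.12],[0,0,-0.14],[0,0,-0.16],[0,0,-0.18],[0,0,-0.2],[0,0,-0.216],[0,0,-0.216]], "squeeze": 10}}

```text
time: 1.6
position: [0.6369, 0.0319, 0.2496]
tool_rot: [0.106, 0.994, -0.0, -0.0]
ft_force: [-0.3, -0.2, 0.5]
grip_width: 0.0004
grip_force: 0.0
```

```bash
cat > st.py <<'E'
from h import *
o=robot.get_obs(); p=o["position"]; R=Ro.from_quat(o["tool_rot"]).as_matrix()
bx=np.array([.978,-.208,0]); by=np.array([.208,.978,0])
print(o["time"],p.round(4),"bal",(p@bx).round(4),(p@by).round(4),o["ft_force"].round(2),o["grip_width"]); print(R.round(3))
E
python3 st.py; python3 -c "
from h import *
snap('wrist','w1')"
```

```text
1.6 [0.6369 0.0319 0.2496] bal 0.6163 0.1637 [-0.26 -0.18  0.51] 0.00037630416737360363
[[-0.978  0.21  -0.001]
 [ 0.21   0.978 -0.   ]
 [ 0.001 -0.    -1.   ]]
```

View pics/w1.png

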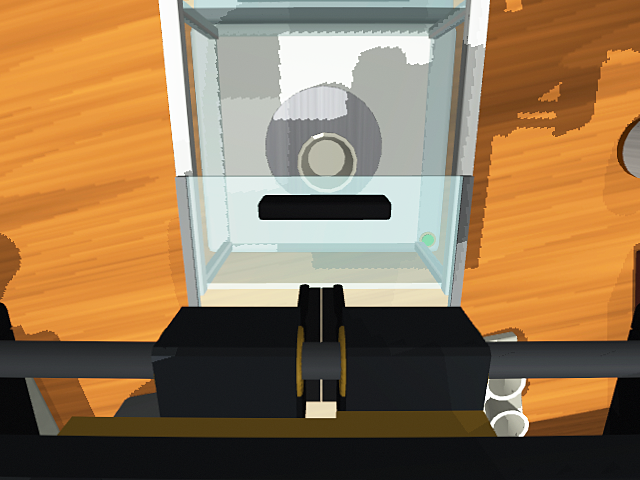

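The wrist view shows the bar (258–391, 195–219) squarely in front of the closed fingers (~320,290), which hang over the glass.

Call:
{"name": "play_rows", "arguments": {"gripper": [1,1,1,1,1,1], "delta_pos": [[0,0,2],[0,0,4],[0,0,5],[0,0,5.5],[0,0,5.8],[0,0,5.8]], "turn": [[0,0,0],[0,0,0],[0,0,0],[0,0,0],[0,0,0],[0,0,0]]}}

```text
time: 2.4
position: [0.6362, 0.0345, 0.1926]
tool_rot: [0.105, 0.995, 0.0, 0.0]
ft_force: [-0.5, -0.2, 0.3]
grip_width: 0.0005
grip_force: 0.0
```

```bash
python3 st.py
```

```text
2.4 [0.6362 0.0345 0.1926] bal 0.615 0.1661 [-0.45 -0.25  0.26] 0.0004883652237846842
[[-0.978  0.208  0.001]
 [ 0.208  0.978 -0.   ]
 [-0.001  0.    -1.   ]]
```

Call:
{"name": "play_rows", "arguments": {"gripper": [1,1,1,1,1,1,1,1,1,1,1,1], "delta_pos": [[0.8,0,0],[1.3,0,0],[1.7,0,0],[2.1,0,0],[2.5,0,0],[3,0,0],[3.6,0,0],[4.2,0,0],[4.8,0,0],[5.4,0,0],[6,0,0],[6.5,0,0]], "turn": [[0,0,0],[0,0,0],[0,0,0],[0,0,0],[0,0,0],[0,0,0],[0,0,0],[0,0,0],[0,0,0],[0,0,0],[0,0,0],[0,0,0]]}}

```text
time: 3.9
position: [0.5719, 0.048, 0.1922]
tool_rot: [0.105, 0.995, -0.0, -0.0]
ft_force: [1.8, -0.2, 0.9]
grip_width: 0.0006
grip_force: 0.7
```

Call:
{"name": "play_rows", "arguments": {"gripper": [1,1,1,1,1,1,1], "delta_pos": [[0.6,0,0],[1.2,0,0],[1.8,0,0],[2.4,0,0],[2.8,0,0],[3.0,0,0],[3.0,0,0]], "turn": [[0,0,0],[0,0,0],[0,0,0],[0,0,0],[0,0,0],[0,0,0],[0,0,0]]}}

```text
time: 4.78
position: [0.5425, 0.0542, 0.1921]
tool_rot: [0.105, 0.995, 0.0, -0.001]
ft_force: [-0.1, -0.1, -0.3]
grip_width: 0.0003
grip_force: 0.1
```

```bash
python3 st.py;  python3 -c "
from h import *
c=snap('top','t2'); cv2.imwrite('pics/t2c.png',cv2.resize(c['color'][190:320,240:370,::-1],None,fx=4.6,fy=4.6,interpolation=cv2.INTER_CUBIC))
snap('wrist','w2')"
```

```text
4.775 [0.5425 0.0542 0.1921] bal 0.5193 0.1659 [-0.15 -0.13 -0.34] 0.0003401462992023205
[[-0.978  0.208 -0.001]
 [ 0.208  0.978  0.   ]
 [ 0.001 -0.    -1.   ]]
```

View pics/w2.png

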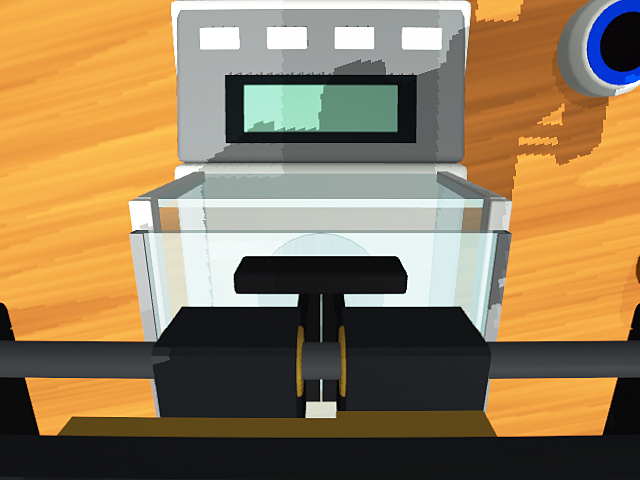

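The lid has moved with the bar at the fingertips; its front edge is at row 232 and the shield's front rail at about row 200, so a gap is left.

```bash
python3 -c "
from h import *
c=robot.camera('wrist'); bx=np.array([.978,-.208,0])
print(toplane(c,[(320,232)],.163)@bx,toplane(c,[(320,200)],.157)@bx,toplane(c,[(320,206)],.157)@bx,toplane(c,[(320,292)],.185)@bx)"
```

```text
[0.48810791] [0.47512737] [0.47783272] [0.50669316]
```

Call:
{"name": "play_rows", "arguments": {"gripper": [1,1,1,1,1], "delta_pos": [[0.3,0,0],[0.6,0,0],[0.8,0,0],[1.0,0,0],[1.0,0,0]], "turn": [[0,0,0],[0,0,0],[0,0,0],[0,0,0],[0,0,0]]}}

```text
time: 5.55
position: [0.5328, 0.0563, 0.1923]
tool_rot: [0.105, 0.995, -0.0, -0.0]
ft_force: [-0.6, -0.8, 0.2]
grip_width: 0.0003
grip_force: 0.2
```

Call:
{"name": "play_rows", "arguments": {"gripper": [1,1,1,1], "delta_pos": [[0.1,0,0],[0.2,0,0],[0.3,0,0],[0.3,0,0]], "turn": [[0,0,0],[0,0,0],[0,0,0],[0,0,0]]}}

```text
time: 6.05
position: [0.5302, 0.0569, 0.1923]
tool_rot: [0.105, 0.995, -0.0, -0.0]
ft_force: [-0.3, -0.5, -0.5]
grip_width: 0.0006
grip_force: 0.4
```

Call:
{"name": "play_rows", "arguments": {"gripper": [1,1,1], "delta_pos": [[0.1,0,0],[0.2,0,0],[0.2,0,0]], "turn": [[0,0,0],[0,0,0],[0,0,0]]}}

```text
time: 6.42
position: [0.5294, 0.0571, 0.1923]
tool_rot: [0.105, 0.995, -0.0, 0.001]
ft_force: [4.1, -0.8, -3.1]
grip_width: 0.0004
grip_force: 2.1
```

Call:
{"name": "play_rows", "arguments": {"gripper": [1,1,1], "delta_pos": [[0.1,0,0],[0.15,0,0],[0.15,0,0]], "turn": [[0,0,0],[0,0,0],[0,0,0]]}}

```text
time: 6.8
position: [0.5293, 0.0571, 0.1924]
tool_rot: [0.105, 0.994, -0.0, 0.003]
ft_force: [7.0, -1.9, -5.4]
grip_width: 0.0004
grip_force: 3.5
```

```bash
python3 st.py;  python3 -c "
from h import *
snap('wrist','w3')"
```

```text
6.8 [0.5293 0.0571 0.1924] bal 0.5058 0.1659 [ 6.97 -1.89 -5.42] 0.0004326845757264197
[[-0.978  0.208  0.005]
 [ 0.208  0.978 -0.001]
 [-0.006  0.    -1.   ]]
```

View pics/w3.png

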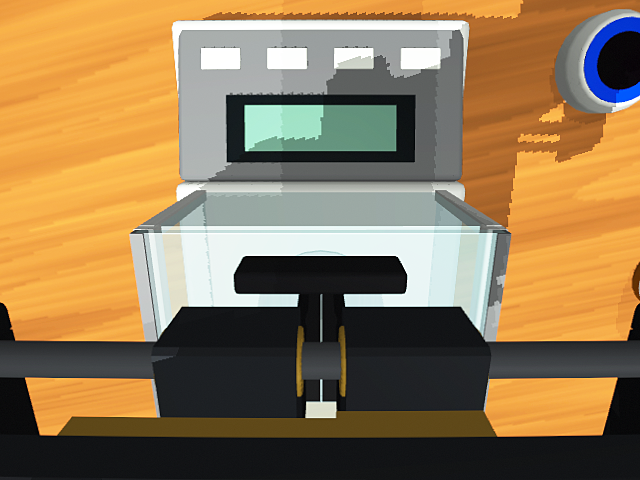

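The lid's front edge now meets the front rail (row ~232) and the push has stalled at about 7 N, so the lid is shut. I'll back off, lift, and work out the move to the green puck.

Call:
{"name": "play_rows", "arguments": {"gripper": [1,1,1,1,1,1,1], "delta_pos": [[-0.5,0,0],[-1.2,0,0],[-1.2,0,-1],[-1.2,0,-3],[-1.2,0,-6],[-1.2,0,-8],[-1.2,0,-8]], "turn": [[0,0,0],[0,0,0],[0,0,0],[0,0,0],[0,0,0],[0,0,0],[0,0,0]]}}

```text
time: 7.72
position: [0.5393, 0.0552, 0.2743]
tool_rot: [0.105, 0.995, 0.0, 0.002]
ft_force: [-1.1, -0.2, -0.2]
grip_width: 0.0003
grip_force: 0.0
```

```bash
python3 st.py
python3 - <<'E'
from h import *
import pickle
o=robot.get_obs(); R=Ro.from_quat(o["tool_rot"]).as_matrix()
print(R.T@(np.array([.5035,-.3563,.20])-o["position"])*100)
c=pickle.load(open("c0.pkl","rb"))["top"]; print("cups",toplane(c,[(455,212)],.105))
E
```

```text
7.725 [0.5393 0.0552 0.2743] bal 0.516 0.1661 [-1.11 -0.17 -0.16] 0.0003343711949503527
[[-0.978  0.208  0.004]
 [ 0.208  0.978 -0.   ]
 [-0.004  0.001 -1.   ]]
[ -5.0321747  -40.99621637   7.42933927]
cups [[ 0.64596437 -0.36069997  0.105     ]]
```

Call:
{"name": "play_rows", "arguments": {"gripper": [1,1,1,1,1,1,1,1,1,1,1], "delta_pos": [[-0.6,-5,0],[-1.2,-10,0],[-1.8,-15,0],[-2.5,-20,0],[-3.1,-25,0],[-3.7,-30,1],[-4.3,-35,3],[-4.8,-39,5],[-5,-41,7],[-5,-41,7.4],[-5,-41,7.4]], "turn": [[0,0,0],[0,0,0],[0,0,0],[0,0,0],[0,0,0],[0,0,0],[0,0,0],[0,0,0],[0,0,0],[0,0,0],[0,0,0]]}}

```text
time: 9.1
position: [0.502, -0.3544, 0.1978]
tool_rot: [0.104, 0.995, 0.001, -0.001]
ft_force: [0.9, -0.1, 1.0]
grip_width: 0.0005
grip_force: 0.0
```

```bash
python3 st.py
python3 - <<'E'
from h import *
c=snap("wrist","w4"); H,S,V=cv2.split(cv2.cvtColor(c["color"],cv2.COLOR_RGB2HSV))
m=((H>50)&(H<80)&(S>120)&(V>50)).astype(np.uint8)
k,l,s,ce=cv2.connectedComponentsWithStats(m); i=1+np.argmax(s[1:,4]); ys,xs=np.nonzero(l==i)
h=cv2.convexHull(np.c_[xs,ys].astype(np.int32)); e=cv2.fitEllipse(h); w=toplane(c,h.reshape(-1,2),.027)
g=toplane(c,[e[0]],.027)[0];print(s[i],e,g,np.ptp(w,axis=0))
o=robot.get_obs(); R=Ro.from_quat(o["tool_rot"]).as_matrix()
g[2]=.070; print(R.T@(g-o["position"])*100)
E
```

```text
9.1 [ 0.502  -0.3544  0.1978] bal 0.5647 -0.2422 [ 0.92 -0.06  1.02] 0.0004719653770543003
[[-0.978  0.207 -0.001]
 [ 0.207  0.978  0.002]
 [ 0.002  0.002 -1.   ]]
[ 283  188   70   69 2070] ((317.56201171875, 221.7464599609375), (68.98675537109375, 70.35721588134766), 88.09971618652344) [ 0.50243491 -0.35772686  0.027     ] [0.05632921 0.05581432 0.        ]
[-0.07026636 -0.31893426 12.85135892]
```

View pics/w4.png

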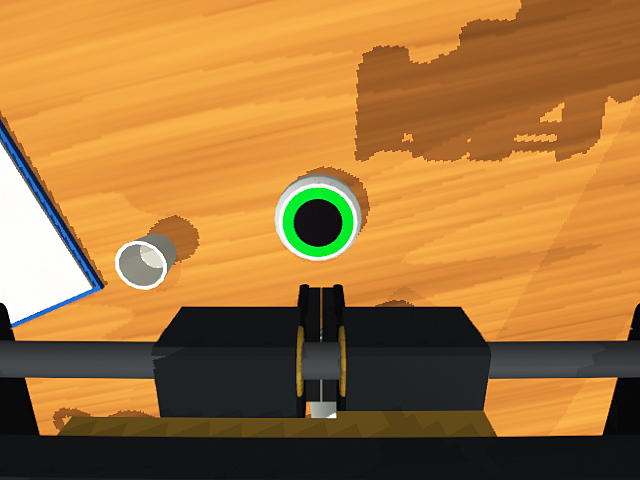

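The green puck is centred at (318,222) in the wrist view, and that fix agrees with the earlier one to about 2 mm. I'll descend and hold.

Call:
{"name": "play_rows", "arguments": {"gripper": [1,1,1,1,1,1,1,1,1,1,1,1], "delta_pos": [[0,-0.2,3],[0,-0.2,6],[0,-0.2,8.5],[0,-0.2,10.5],[0,-0.2,12],[0,-0.2,12.7],[0,-0.2,12.7],[0,-0.2,12.7],[0,-0.2,12.7],[0,-0.2,12.7],[0,-0.2,12.7],[0,-0.2,12.7]], "turn": [[0,0,0],[0,0,0],[0,0,0],[0,0,0],[0,0,0],[0,0,0],[0,0,0],[0,0,0],[0,0,0],[0,0,0],[0,0,0],[0,0,0]]}}

```text
time: 10.65
position: [0.5017, -0.3583, 0.0713]
tool_rot: [0.105, 0.995, -0.0, 0.0]
ft_force: [0.4, 0.2, 0.9]
grip_width: 0.0009
grip_force: 0.0
```

Call:
{"name": "play_rows", "arguments": {"gripper": [1,1,1,1,1,1,1,1,1,1,1,1], "delta_pos": [[0,0,0],[0,0,0],[0,0,0],[0,0,0],[0,0,0],[0,0,0],[0,0,0],[0,0,0],[0,0,0],[0,0,0],[0,0,0],[0,0,0]], "turn": [[0,0,0],[0,0,0],[0,0,0],[0,0,0],[0,0,0],[0,0,0],[0,0,0],[0,0,0],[0,0,0],[0,0,0],[0,0,0],[0,0,0]]}}

```text
time: 12.15
position: [0.5017, -0.3583, 0.0712]
tool_rot: [0.105, 0.995, -0.0, 0.0]
ft_force: [-0.3, -0.3, -0.8]
grip_width: 0.0003
grip_force: 0.0
```

Call:
{"name": "play_rows", "arguments": {"gripper": [1,1,1,1,1,1,1,1,1,1,1,1], "delta_pos": [[0,0,0],[0,0,0],[0,0,0],[0,0,0],[0,0,-2],[0,0,-5],[0,0,-9],[0,0,-14],[0,0,-19],[0,0,-22],[0,0,-22],[0,0,-22]], "turn": [[0,0,0],[0,0,0],[0,0,0],[0,0,0],[0,0,0],[0,0,0],[0,0,0],[0,0,0],[0,0,0],[0,0,0],[0,0,0],[0,0,0]]}}

```text
time: 13.65
position: [0.5011, -0.3576, 0.2899]
tool_rot: [0.105, 0.994, 0.001, -0.001]
ft_force: [-0.2, -0.7, -1.1]
grip_width: 0.0004
grip_force: 0.0
```

```bash
python3 st.py; python3 -c "
from h import *
snap('top','t5')"
```

```text
13.65 [ 0.5011 -0.3576  0.2899] bal 0.5644 -0.2455 [-0.22 -0.67 -1.07] 0.0004456887130201781
[[-0.978  0.208 -0.002]
 [ 0.208  0.978  0.002]
 [ 0.002  0.001 -1.   ]]
```

View pics/t5.png

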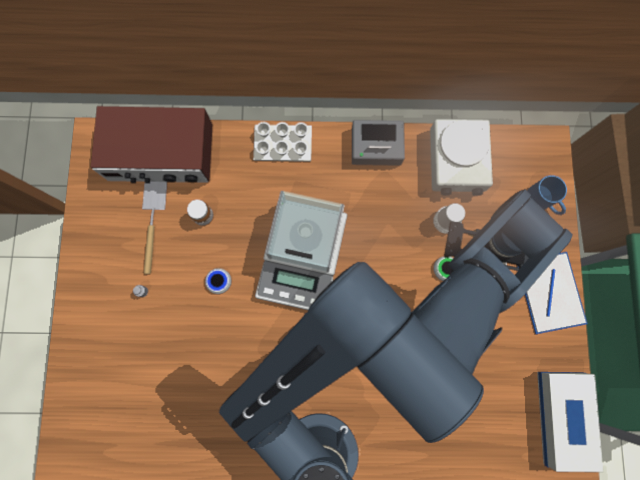

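The lid is shut (bar at 300,253), everything else stands where it was, and the hand is 26 cm above the puck.

```bash
python3 -c "
from rig import robot
print(robot.hand_in())"
```

```text
the job is handed in; nothing more can be done
None
```

I pushed the lid fully shut, held the closed fingertips about 25 mm above the green-ringed puck's window for roughly two seconds, then raised the hand 26 cm clear and handed the job in; the hand-in gave no verdict.

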